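Meter a full dot onto a notebook cover

TASK

Slide the notebook back along the baseboard, under the nose of the dot dispenser, until its far edge sits square against both back stops. Then press the dispenser's sprung plunger down gently until you feel it bottom on its inner stop, hold it there about a second, and let it come all the way up again, leaving the notebook seated and the other things on the desk undisturbed. Use light hands throughout: no more than 25 N on the notebook or the plunger.

Things in the scene. Friction and masses are not known exactly. Their poses are not given: they have to be found in the camera images.
- dispenser: Dot dispenser fixed to the desk: plywood baseboard 250 x 220 x 8 mm, white column and arm at its far end, grey round housing with a black plunger cap on top. Origin on the desk under the board, which spans x -150 to +100, y -110 to +110 mm of this frame, top at z = 8 mm. x points from the board's open front, away from the robot, to the column; z up.
- nose (a point): Tip of the dark nose under the housing, at x = +10, y = 0, z = 28 mm of the dispenser, 7 mm above the cover of a notebook under it. The round grey housing (48 mm across, its front at x = -14 mm) and the arm fill z 50 to 100 mm above it; the plunger's shaft comes out of the housing's top on the same upright axis.
- stop_line (a point): Point midway between the front faces of the two back stops, at the board's top: x = +45, y = 0, z = 8 mm of the dispenser, axes as the dispenser. The stops are dark steel blocks at y = -45 and +45 mm, 22 mm wide, rising 18 mm above the board.
- plunger: Sprung plunger: black cap 40 mm across, 12 mm thick, on a 14 mm steel shaft. Origin at the centre of the cap's flat top (34 mm across), at rest 142 mm above the desk (x = +10, y = 0 of the dispenser), axes as the dispenser. Moves straight down, springs back up. Spring 3 N at the top plus 250 N/m; it bottoms on a hard stop hidden in the housing.
- plunger_top (a point): Centre of the cap's flat top, the same point as the plunger's origin. The hidden stop is set anywhere from 12 to 22 mm below rest, shown by no reading: there the force, 6 to 9 N from the spring, climbs steeply. The plunger counts as bottomed while it bears on the stop with more than 2 N beyond the spring's force, so a push of about 12 to 20 N in all is right for any setting.
- notebook: Brown pocket notebook, loose, flat on the baseboard: 149 mm (own x) by 106 mm (own y) by 13 mm thick, 0.11 to 0.23 kg. Origin at the centre of its underside. Its own -y points roughly to the back stops, up to 0.15 rad askew and 15 mm off centre. Too wide to grasp from above: push its near long edge. Seated, that edge is at x = -61 mm of the dispenser.
- notebook_far_edge (a point): Middle of the notebook's far long edge, at half its thickness (y = -53 mm of the notebook; axes as the notebook). It starts 25 to 50 mm short of the back stops.
- spool: Bystander: wooden spool of cream thread, 28 mm across, 36 mm tall, standing on the baseboard behind the left back stop. Origin at its underside.
- eraser: Bystander: beige eraser, 18 x 42 x 12 mm, left of the dispenser. Origin at its underside.
- tape_roll: Bystander: roll of tan paper tape, 43 mm across, 15 mm tall, left of the dispenser. Origin at its underside.
- tealight: Bystander: tealight in a metal cup, 39 mm across, 19 mm tall, right of the dispenser. Origin at its underside.
- pinecone: Bystander: small pine cone, 38 mm across, 45 mm tall, right of the dispenser. Origin at its underside.
- clip: Bystander: black binder clip, 21 x 32 x 27 mm, left of the dispenser. Origin at its underside.
Not all that is in view belongs to the job. There is more than one size of the notebook; the job needs the smaller.

How it is judged:
On the way, in this order (a step that is already met when the one before it is completed fails the run):
1. the notebook's far edge sits square against both back stops (within 3 mm and 0.035 rad), the nose within 35 mm of its middle (x of notebook_far_edge in the frame of stop_line between -0.003 and 0.003 m and y of notebook_far_edge in the frame of stop_line between -0.035 and 0.035 m and z of notebook_far_edge in the frame of stop_line below 0.01 m and angle between the y axis of notebook and the x axis of dispenser, either way round below 0.035 rad), for 0.2 s.
2. with the notebook seated, the plunger bears on its inner stop with more than 2 N (all of step 1 and contact force between plunger and dispenser above 2 N), for 0.4 s.
At the end, for the whole second after the job is handed in: The notebook lies at rest on the board with its far edge within 3 mm of the line of the two back stops, square to 0.035 rad and within 35 mm of centre, and the plunger is back up within 2 mm of its rest height (142 mm) (all of step 1 and z of plunger in the frame of dispenser above 0.14 m and linear speed of notebook below 0.01 m/s); the robot touches nothing.
It fails at once if more than 25 N between the fingers and the plunger (contact force between the fingers and plunger above 25 N).
It fails at once if more than 25 N between the fingers and the notebook (contact force between the fingers and notebook above 25 N).
It fails at once if a bystander (spool, eraser, tape roll, tealight, pine cone, clip) moved more than 20 mm (distance of any of spool, eraser, tape_roll, tealight, pinecone, clip from where it was at the start of the episode above 0.02 m).
It also fails if it takes over 58 s, if anything falls off the work surface, if the arm or the gripper's body presses on something with over 40 N, if the wrist force passes 120 N, or if a joint passes its speed limit or range.

ROBOT

A 6-joint arm with a two-finger parallel gripper is mounted at the origin on a cart in front of the work surface, level with it; the furniture and walls round the work are solid. World frame = base frame: x ahead of the robot, y to its left, z up, the work surface at z = 0. Lengths are in m, angles in rad, forces in N, time in s.
With the tool pointing down it reaches from about 0.35 to 0.85 m from the base axis. Payload 8.1 kg.
Tool frame: the origin (TCP) lies midway between the tips of the shut fingers; the grasp point (between the pads) lies 19 mm behind it; z points along the fingers, y is the line along which they close (so a half turn about z gives the same grasp; the last joint's range is limited). The gripper opens to 85 mm and grips with 20 to 120 N. Pads are 22 mm wide; open, the fingers measure 114 mm over their backs; the gripper's body (76 mm by 85 mm) begins 54 mm behind the grasp point. The pads swing forward as they close: fully open they stand 13 mm farther back than shut.
Start: joints at [-1.316, 0.13, 1.488, -0, 1.523, -0.085], TCP at [0.2, -0.566, 0.231] pointing down, gripper open.
Joint ranges: [-2.96, 2.96], [-0.89, 2.26], [0.02, 2.5], [-1.34, 4.48], [0, 2.73], [-2.66, 2.66]. Speed limits (rad/s): [2.39, 2.39, 2.79, 3.14, 3.14, 3.14].

INTERFACE

Orientations are given as a rotation vector (axis times angle).
In Python, from rig import get_state, get_image, get_calibration, close_job gives the robot as it stands.
- The arm moves only by the tool send_rows, never from a script. Its argument "series" is a list of rows, each an object with "linear": the shift along the world's x, y, z in m, a list of three; "twist": the turn about the world's z in degrees; "jaw": the opening in per cent of the stroke, from 0 (shut) to 100 (fully open). In form: [{"linear": [tx, ty, tz], "twist": twist, "jaw": jaw}, ...]. A call has 1 to 12 rows; each row shifts and turns the commanded pose from where the row before left it; what a row does not reach is not made up. A row lasts 1/8 s, in which the tool goes at most 62.5 mm and 10.7 degrees, less where a joint would pass 70% of its speed; a pose out of reach is approached as far as the arm can. A call with a gripper value outside its range is refused whole. The fingers move at their own pace and stop on an object; "force" is the grip in N (left out, the last holds). Time passes only in rows, so rows that do not move let the fingers close. It gives the time, the measured TCP pose, the force, the opening and the grip force at its end, in the units of the state.
- get_state(): the state, without advancing time (a new reading comes with each control period).
- get_image(name): name is "scene" or "top"; returns (picture, depth): 400x640x3 uint8, red, green, blue; 400x640 float32, m along the optical axis (not along the pixel's ray), 0 where there is no reading.
- get_calibration(name): a dict with "camera_matrix" (3x3 intrinsics, pixels), "eye" and "attitude" of the camera in the world. Camera axes: x right, y down, z forward; pixel columns grow to the right and rows downward; lengths in m; the calibration is good to about 2 mm. A picture is of the moment at which its call begins. get_calibration takes no time and is no camera call.
- close_job(): hands the job in; it is judged then, once.
The state is a dict: "t": time; "joint_pos": joint angles; "dq": joint speeds; "tau": joint torques, N m; "ee_pos": TCP position; "eef_rot": TCP orientation; "wrist_force": force on the tool from outside, world axes, zero at the start; "torque": the same for the moment, N m; "finger_gap": finger opening in m; "gripper_force": force on a finger pad.
Only numpy, scipy, OpenCV 4.12 (cv2) and the standard library are available. Lean on these libraries where they do the work, as an engineer would, in place of code of your own. Each camera call takes 0.05 s, during which the arm holds its last target. There are 200 camera calls.

## Working session

There is one attempt and no reset: what is moved stays moved. The work goes in short steps, Python scripts to look and compute and a tool call to move; the robot and the scene stay as the last step left them, time stands still between calls to the robot, and variables do not carry over. Pictures are saved under pics/ and viewed, at most 10 in all, crops included, and the job is handed in when it is done.

Besides the shell and the picture viewer there is one more tool, called after "Request:" as name(argument=value, ...), one argument or row to a line, values as JSON. send_rows: Moves the arm, as the interface text tells. Its arguments: {"type":"object","properties":{"series":{"type":"array","items":{"type":"object","properties":{"linear":{"type":"array","items":{"type":"number"}},"twist":{"type":"number"},"jaw":{"type":"number"}}}},"force":{"type":"number"}},"required":["series"]}

```bash
mkdir -p pics; cat > h.py <<'E'
import numpy as np,cv2
from rig import *
def cal(n):
    c=get_calibration(n);return np.array(c["camera_matrix"]),np.array(c["eye"]),c["attitude"]
def grab(n,f):
    p,d=get_image(n);cv2.imwrite(f"pics/{f}.png",p[:,:,::-1]);np.save(f"pics/{f}.npy",d);return p,d
E
python3 - <<'E'
from h import *
for n in("scene","top"):
    grab(n,n+"0");print(n,get_calibration(n))
print(get_state())
E
```

```text
scene {'camera_matrix': array([[479.64170124,   0.        , 316.8669746 ],
       [  0.        , 479.64170124, 190.65947692],
       [  0.        ,   0.        ,   1.        ]]), 'eye': array([ 0.45802015, -0.95003836,  1.1647362 ]), 'attitude': array([-2.43166151,  0.12680475, -0.02568387])}
top {'camera_matrix': array([[388.33674834,   0.        , 320.9298382 ],
       [  0.        , 388.33674834, 199.94344103],
       [  0.        ,   0.        ,   1.        ]]), 'eye': array([ 0.31807028, -0.06004351,  1.11015996]), 'attitude': array([-2.19191429,  2.01869987, -0.21607771])}
{'t': 0.1, 'joint_pos': array([-1.31644005e+00,  1.31104108e-01,  1.48915186e+00,  1.03063138e-05,
        1.52302599e+00, -8.54143335e-02]), 'dq': array([ 0.00100463, -0.00108152, -0.00370154,  0.00158328, -0.00132723,
        0.00063287]), 'tau': array([ 1.60403008e-03, -5.70955646e+01, -5.01941085e+01,  3.86151697e-06,
        8.06213880e-03, -2.91326489e-05]), 'ee_pos': array([ 0.1998538 , -0.56521125,  0.23034848]), 'eef_rot': array([-3.09470702e+00, -5.30861379e-01,  2.07657995e-04]), 'wrist_force': array([-1.04407615, -0.72715198, -0.3281149 ]), 'torque': array([ 0.03835723, -0.04651407, -0.00427051]), 'gripper_force': 0.0, 'finger_gap': 0.08537198768020397}
```

View pics/scene0.png

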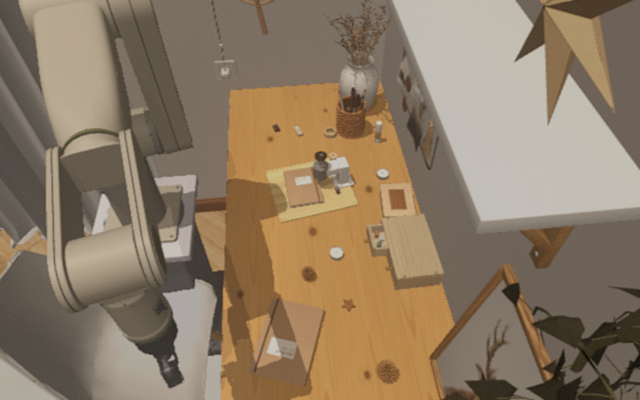

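View pics/top0.png

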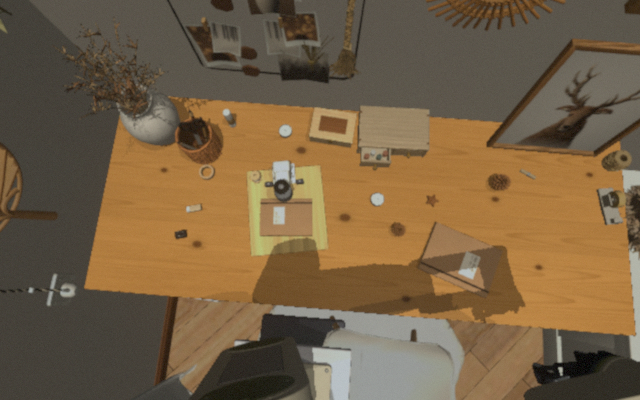

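The scene view shows the board (~312,190), with the small notebook on it (~303,187) and the plunger cap at (321,157). In the top view the yellow board spans about (248–327, 165–253), the notebook (261–312, 199–236) and the cap is at (283,186). The larger notebook at (462,258) is a decoy.

```bash
cat >> h.py <<'E'
from scipy.spatial.transform import Rotation as Ro
def ray(n,px,z):
    K,e,a=cal(n);px=np.atleast_2d(px).astype(float)
    d=np.c_[px,np.ones(len(px))]@np.linalg.inv(K).T@Ro.from_rotvec(a).as_matrix().T
    return e+d*((z-e[2])/d[:,2])[:,None]
def proj(n,P):
    K,e,a=cal(n);q=(np.atleast_2d(P)-e)@Ro.from_rotvec(a).as_matrix()@K.T
    return q[:,:2]/q[:,2:]
E
python3 - <<'E'
from h import *
p=cv2.imread("pics/top0.png");hsv=cv2.cvtColor(p,cv2.COLOR_BGR2HSV)
for x,y in[(320,200),(255,245),(290,230),(300,210),(340,230),(268,215),(283,186),(255,200)]:print((x,y),hsv[y,x])
c=p[150:270,230:345];cv2.imwrite("pics/c0.png",cv2.resize(c,None,fx=5,fy=5,interpolation=cv2.INTER_CUBIC))
E
```

```text
(320, 200) [ 24 111 189]
(255, 245) [ 27 107 189]
(290, 230) [ 15 116 170]
(300, 210) [ 15 119 165]
(340, 230) [ 16 162 176]
(268, 215) [ 16 119 161]
(283, 186) [13 36 98]
(255, 200) [ 31  95 190]
```

View pics/c0.png

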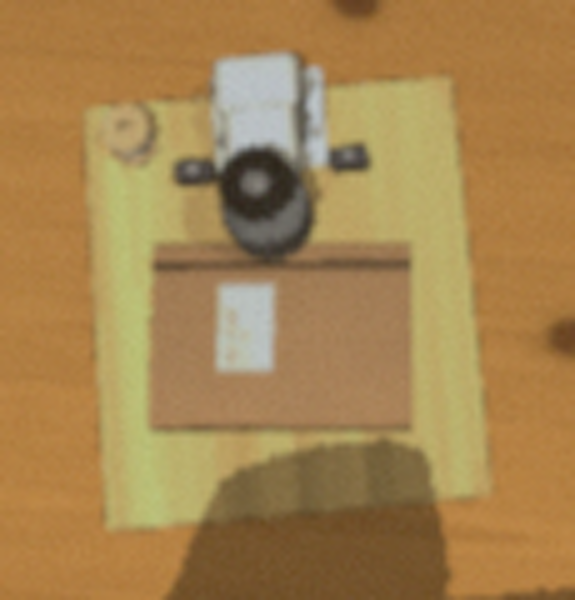

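The crop shows board corners at about (86,106), (450,77), (491,494), (106,529) in 5x pixels. The notebook is at (154,243)–(411,430), and the cap centre is near (258,183). Next I'll fit these with masks.

```bash
cat >> h.py <<'E'
def rect(n,m,z):
    m=cv2.morphologyEx(m,cv2.MORPH_OPEN,np.ones((2,2),np.uint8))
    cs,_=cv2.findContours(m,cv2.RETR_EXTERNAL,cv2.CHAIN_APPROX_NONE)
    c=max(cs,key=cv2.contourArea).reshape(-1,2)
    return cv2.minAreaRect((ray(n,c,z)[:,:2]*1000).astype(np.float32))
def masks(p):
    h=cv2.GaussianBlur(cv2.cvtColor(p,cv2.COLOR_BGR2HSV),(3,3),0)
    nb=cv2.inRange(h,(5,80,120),(19,142,200));bd=cv2.inRange(h,(20,50,70),(40,140,255))
    return nb,bd
E
python3 - <<'E'
from h import *
for n,(x0,x1,y0,y1) in dict(top=(245,332,160,258),scene=(262,362,150,225)).items():
    p=cv2.imread(f"pics/{n}0.png");w=np.zeros((400,640),np.uint8);w[y0:y1,x0:x1]=255
    nb,bd=masks(p);nb&=w;bd&=w
    print(n,"nb",rect(n,nb,.021),"\n bd",rect(n,bd,.008))
    cv2.imwrite(f"pics/m_{n}.png",cv2.resize(np.vstack([nb[y0:y1,x0:x1],bd[y0:y1,x0:x1]]),None,fx=3,fy=3))
cr=np.array([[86,106],[450,77],[491,494],[106,529],[154,243],[411,243],[411,430],[151,429]])/5+[230,150]-.4
print("board",ray("top",cr[:4],.008)*1000);print("nb",ray("top",cr[4:],.021)*1000)
print("cap",ray("top",np.array([[258,183]])/5+[230,150]-.4,.142)*1000)
print("stops",ray("top",np.array([[194,171],[350,156]])/5+[230,150]-.4,.026)*1000)
E
```

```text
top nb ((492.6878662109375, 50.00146484375), (112.20941162109375, 144.6625518798828), 4.712513446807861) 
 bd ((515.7412719726562, 51.436927795410156), (249.1377716064453, 219.67547607421875), 10.24734878540039)
scene nb ((495.95758056640625, 21.247329711914062), (202.48594665527344, 206.1365966796875), 9.098443031311035) 
 bd ((538.8778686523438, -37.16084289550781), (247.99444580078125, 66.35049438476562), 19.356781005859375)
board [[623.32901572 182.27683425   8.        ]
 [658.82207637 -30.20184894   8.        ]
 [415.69448179 -73.62691896   8.        ]
 [378.32448062 140.9031171    8.        ]]
nb [[541.74398065 130.57384415  21.        ]
 [553.89313433 -16.45166454  21.        ]
 [446.60211749 -25.80456366  21.        ]
 [435.14834479 119.99314306  21.        ]]
cap [[552.65805822  59.77822348 142.        ]]
stops [[584.81440657 111.60360399  26.        ]
 [601.11460985  22.89278732  26.        ]]
```

Request:
send_rows(
  series=[
    {"linear":[0.02,0.02,0],"twist":-3,"jaw":100},
    {"linear":[0.04,0.04,0],"twist":-3,"jaw":100},
    {"linear":[0.04,0.05,0],"twist":-3.3,"jaw":100},
    {"linear":[0.04,0.05,0],"twist":0,"jaw":100},
    {"linear":[0.04,0.05,0],"twist":0,"jaw":100},
    {"linear":[0.03,0.06,0],"twist":0,"jaw":100},
    {"linear":[0,0.06,0],"twist":0,"jaw":100},
    {"linear":[0,0.06,0],"twist":0,"jaw":100},
    {"linear":[0,0.06,0],"twist":0,"jaw":100},
    {"linear":[0,0.06,0],"twist":0,"jaw":100},
    {"linear":[0,0.05,0],"twist":0,"jaw":100},
    {"linear":[0,0.03,0],"twist":0,"jaw":100},
  ],
)

```text
t: 1.6
ee_pos: [0.4045, 0.0189, 0.231]
eef_rot: [-3.129, -0.281, 0.0]
wrist_force: [-0.1, 0.5, -0.3]
finger_gap: 0.0857
gripper_force: 0.0
```

Request:
send_rows(
  series=[
    {"linear":[0,0.014,-0.03],"twist":0,"jaw":100},
    {"linear":[0,0,-0.05],"twist":0,"jaw":100},
    {"linear":[0,0,-0.05],"twist":0,"jaw":100},
    {"linear":[0,0,-0.04],"twist":0,"jaw":100},
    {"linear":[0,0,-0.03],"twist":0,"jaw":100},
    {"linear":[0,0,-0.015],"twist":0,"jaw":100},
    {"linear":[0,0,-0.007],"twist":0,"jaw":100},
    {"linear":[0,0,-0.003],"twist":0,"jaw":100},
    {"linear":[0,0,-0.002],"twist":0,"jaw":100},
    {"linear":[0,0,0],"twist":0,"jaw":100},
  ],
)

```text
t: 2.85
ee_pos: [0.4056, 0.0306, 0.0049]
eef_rot: [3.129, 0.278, 0.002]
wrist_force: [0.2, 0.4, -0.0]
finger_gap: 0.0854
gripper_force: 0.0
```

```bash
python3 - <<'E'
from h import *
for n in("scene","top"): grab(n,n+"1")
a=cv2.imread("pics/top1.png")[140:270,225:355];b=cv2.imread("pics/scene1.png")[130:230,250:380]
cv2.imwrite("pics/v1.png",np.hstack([cv2.resize(a,(400,400)),cv2.resize(b,(400,308))if 0 else cv2.resize(cv2.copyMakeBorder(b,0,30,0,0,0),(400,400))]))
print(get_state())
E
```

```text
{'t': 2.95, 'joint_pos': array([-5.09244546e-02, -1.55948548e-01,  2.21308155e+00, -8.44078601e-06,
        1.08349742e+00,  1.34237488e+00]), 'dq': array([ 3.41810919e-05,  1.54254766e-03,  2.45095161e-03,  9.59381845e-04,
       -1.57526456e-03, -1.02586108e-03]), 'tau': array([-2.96228354e-03, -3.37158823e+01, -4.19102561e+01, -1.92534062e-04,
       -5.43189060e-03, -4.55045154e-05]), 'ee_pos': array([0.40554903, 0.0305935 , 0.00480959]), 'eef_rot': array([3.12908702e+00, 2.78439382e-01, 1.49504323e-03]), 'wrist_force': array([-0.35914083, -0.57412895,  0.66476933]), 'torque': array([ 0.01337272,  0.02369015, -0.00385119]), 'gripper_force': 0.0, 'finger_gap': 0.08534156290536736}
```

View pics/v1.png

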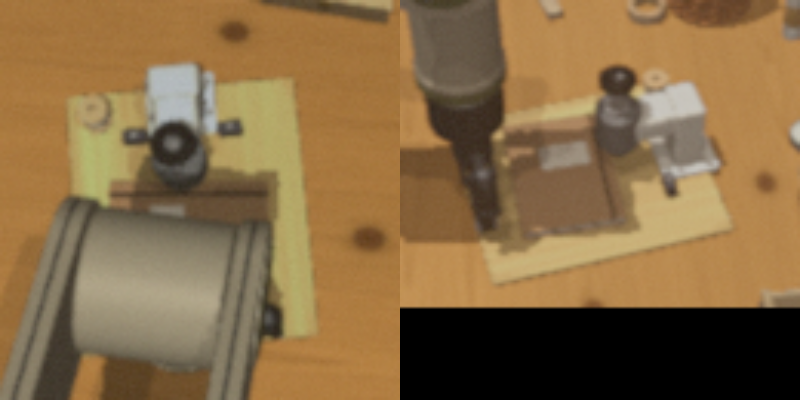

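The fingers are down in front of the notebook's near edge with its closing line across the board, and nothing looks disturbed. In the right panel the fingertip is at about (485,225). I'll lower a touch and start the push.

Request:
send_rows(
  series=[
    {"linear":[0,0,-0.002],"twist":0,"jaw":100},
    {"linear":[0,0,-0.002],"twist":0,"jaw":100},
    {"linear":[0.004,0.0007,0],"twist":0,"jaw":100},
    {"linear":[0.004,0.0007,0],"twist":0,"jaw":100},
    {"linear":[0.004,0.0007,0],"twist":0,"jaw":100},
    {"linear":[0.004,0.0007,0],"twist":0,"jaw":100},
    {"linear":[0.004,0.0007,0],"twist":0,"jaw":100},
    {"linear":[0.004,0.0007,0],"twist":0,"jaw":100},
    {"linear":[0.004,0.0007,0],"twist":0,"jaw":100},
  ],
)

```text
t: 4.08
ee_pos: [0.4331, 0.0355, 0.0002]
eef_rot: [3.129, 0.278, -0.001]
wrist_force: [-0.4, -0.8, 0.3]
finger_gap: 0.0852
gripper_force: 0.6
```

Request:
send_rows(
  series=[
    {"linear":[0.004,0.0007,0],"twist":0,"jaw":100},
    {"linear":[0.004,0.0007,0],"twist":0,"jaw":100},
    {"linear":[0.004,0.0007,0],"twist":0,"jaw":100},
    {"linear":[0.004,0.0007,0],"twist":0,"jaw":100},
    {"linear":[0.003,0.0005,0],"twist":0,"jaw":100},
  ],
)

```text
t: 4.7
ee_pos: [0.4523, 0.0389, 0.0003]
eef_rot: [-3.129, -0.279, 0.0]
wrist_force: [-1.2, -1.0, 0.5]
finger_gap: 0.0853
gripper_force: 0.7
```

Request:
send_rows(
  series=[
    {"linear":[0.003,0.0005,0],"twist":0,"jaw":100},
    {"linear":[0.003,0.0005,0],"twist":0,"jaw":100},
    {"linear":[0.003,0.0005,0],"twist":0,"jaw":100},
    {"linear":[0.002,0.0004,0],"twist":0,"jaw":100},
    {"linear":[0,0,0],"twist":0,"jaw":100},
  ],
)

```text
t: 5.32
ee_pos: [0.4634, 0.0408, 0.0004]
eef_rot: [3.129, 0.278, 0.001]
wrist_force: [-0.1, -0.9, 0.3]
finger_gap: 0.0856
gripper_force: 0.0
```

```bash
python3 - <<'E'
from h import *
for n in("scene","top"): grab(n,n+"2")
a=cv2.imread("pics/top2.png")[150:250,240:340];b=cv2.imread("pics/scene2.png")[140:225,262:362]
cv2.imwrite("pics/v2.png",np.hstack([cv2.resize(a,(400,400)),cv2.resize(cv2.copyMakeBorder(b,0,15,0,0,0),(400,400))]))
E
```

```text
(no output)
```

View pics/v2.png

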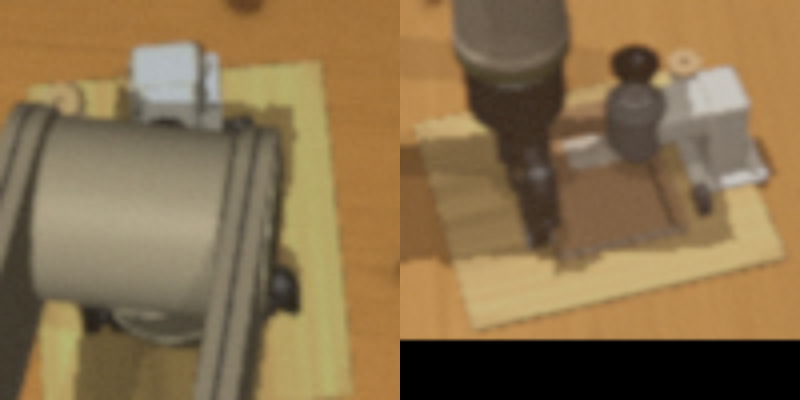

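In the right panel the fingers bear on the near edge at (545,235). The far corner is at about (683,232), just short of the right stop at (703,195). From here I'll creep in.

Request:
send_rows(
  series=[
    {"linear":[0.001,0.0002,0],"twist":0,"jaw":100},
    {"linear":[0.001,0.0002,0],"twist":0,"jaw":100},
    {"linear":[0.001,0.0002,0],"twist":0,"jaw":100},
    {"linear":[0.001,0.0002,0],"twist":0,"jaw":100},
    {"linear":[0,0,0],"twist":0,"jaw":100},
  ],
)

```text
t: 6.05
ee_pos: [0.4673, 0.0416, 0.0003]
eef_rot: [-3.129, -0.278, -0.0]
wrist_force: [-0.6, -0.0, -0.1]
finger_gap: 0.0851
gripper_force: 0.3
```

Request:
send_rows(
  series=[
    {"linear":[0.001,0.0002,0],"twist":0,"jaw":100},
    {"linear":[0.0005,0.0001,0],"twist":0,"jaw":100},
    {"linear":[0,0,0],"twist":0,"jaw":100},
  ],
)

```text
t: 6.42
ee_pos: [0.4687, 0.0418, 0.0003]
eef_rot: [-3.129, -0.278, -0.0]
wrist_force: [-1.2, 0.1, -0.1]
finger_gap: 0.0852
gripper_force: 0.4
```

Request:
send_rows(
  series=[
    {"linear":[0.001,0.0002,0],"twist":0,"jaw":100},
    {"linear":[0,0,0],"twist":0,"jaw":100},
  ],
)

```text
t: 6.68
ee_pos: [0.4697, 0.042, 0.0003]
eef_rot: [-3.129, -0.278, -0.0]
wrist_force: [0.5, -0.3, 0.1]
finger_gap: 0.085
gripper_force: 0.2
```

Request:
send_rows(
  series=[
    {"linear":[0.001,0.0002,0],"twist":0,"jaw":100},
    {"linear":[0,0,0],"twist":0,"jaw":100},
  ],
)

```text
t: 6.92
ee_pos: [0.4707, 0.0422, 0.0003]
eef_rot: [3.129, 0.278, 0.0]
wrist_force: [0.1, -0.1, 0.1]
finger_gap: 0.0856
gripper_force: 0.3
```

Request:
send_rows(
  series=[
    {"linear":[0.001,0.0002,0],"twist":0,"jaw":100},
    {"linear":[0,0,0],"twist":0,"jaw":100},
  ],
)

```text
t: 7.18
ee_pos: [0.4717, 0.0424, 0.0003]
eef_rot: [-3.129, -0.278, -0.0]
wrist_force: [-1.1, -0.5, -0.2]
finger_gap: 0.0851
gripper_force: 0.3
```

Request:
send_rows(
  series=[
    {"linear":[0.0005,0.0001,0],"twist":0,"jaw":100},
    {"linear":[0,0,0],"twist":0,"jaw":100},
  ],
)

```text
t: 7.42
ee_pos: [0.4721, 0.0425, 0.0003]
eef_rot: [3.129, 0.278, 0.0]
wrist_force: [-1.4, -0.1, 0.3]
finger_gap: 0.0852
gripper_force: 0.6
```

Request:
send_rows(
  series=[
    {"linear":[0.0005,0.0001,0],"twist":0,"jaw":100},
    {"linear":[0,0,0],"twist":0,"jaw":100},
  ],
)

```text
t: 7.68
ee_pos: [0.4727, 0.0426, 0.0003]
eef_rot: [-3.129, -0.278, -0.0]
wrist_force: [-1.4, -0.9, 0.3]
finger_gap: 0.0853
gripper_force: 0.5
```

Request:
send_rows(
  series=[
    {"linear":[0.0005,0.0001,0],"twist":0,"jaw":100},
    {"linear":[0.0005,0.0001,0],"twist":0,"jaw":100},
    {"linear":[0,0,0],"twist":0,"jaw":100},
  ],
)

```text
t: 8.05
ee_pos: [0.4737, 0.0428, 0.0003]
eef_rot: [-3.129, -0.278, -0.0]
wrist_force: [-0.6, -0.1, -0.6]
finger_gap: 0.0852
gripper_force: 0.4
```

Request:
send_rows(
  series=[
    {"linear":[0.0005,0.0001,0],"twist":0,"jaw":100},
    {"linear":[0.0005,0.0001,0],"twist":0,"jaw":100},
    {"linear":[0,0,0],"twist":0,"jaw":100},
  ],
)

```text
t: 8.43
ee_pos: [0.4747, 0.043, 0.0003]
eef_rot: [-3.129, -0.278, -0.0]
wrist_force: [-0.7, -0.0, 0.3]
finger_gap: 0.0853
gripper_force: 0.5
```

```bash
python3 - <<'E'
from h import *
p,_=grab("scene","scene3")
b=cv2.imread("pics/scene3.png")[145:215,275:362]
cv2.imwrite("pics/v3.png",cv2.resize(b,None,fx=8,fy=8,interpolation=cv2.INTER_CUBIC))
o=np.array([.5415,.057]);t=np.radians(10.2);R=np.array([[np.cos(t),-np.sin(t)],[np.sin(t),np.cos(t)]])
for n,P in dict(stopR=[45,-45,26],stopRb=[45,-45,8],edgeR=[45,-72,21],nearR=[-61,-72,21],plunger=[10,0,142]).items():
    w=np.r_[o+R@np.array(P[:2])/1e3,P[2]/1e3];print(n,(proj("scene",w)[0]-[275,145])*8+4)
E
```

```text
stopR [484.41112495 354.08187992]
stopRb [483.79251503 383.81539603]
edgeR [504.90124869 413.06050409]
nearR [240.85893611 473.66234576]
plunger [363.52064436  84.74488513]
```

View pics/v3.png

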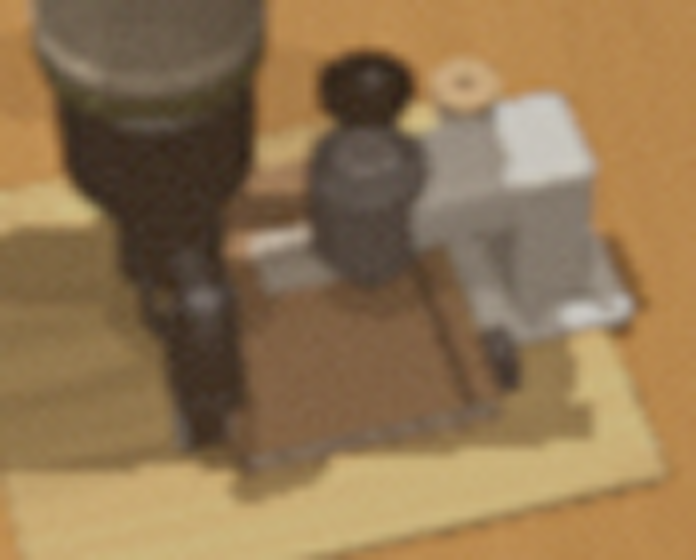

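The notebook's far-right corner is at about (495,408) in the crop and the seated position predicts (505,413), so roughly 2–3 mm remain. The gripper still has clear space to the housing.

Request:
send_rows(
  series=[
    {"linear":[0.0005,0.0001,0],"twist":0,"jaw":100},
    {"linear":[0.0005,0.0001,0],"twist":0,"jaw":100},
    {"linear":[0,0,0],"twist":0,"jaw":100},
  ],
)

```text
t: 8.85
ee_pos: [0.4749, 0.0431, 0.0001]
eef_rot: [3.129, 0.278, -0.002]
wrist_force: [-5.6, -2.0, 3.5]
finger_gap: 0.0855
gripper_force: 2.7
```

Request:
send_rows(
  series=[
    {"linear":[0.0005,0.0001,0],"twist":0,"jaw":100},
    {"linear":[0,0,0],"twist":0,"jaw":100},
  ],
)

```text
t: 9.1
ee_pos: [0.4749, 0.0432, 0.0]
eef_rot: [3.129, 0.278, -0.004]
wrist_force: [-7.5, -1.1, 5.6]
finger_gap: 0.085
gripper_force: 3.8
```

Request:
send_rows(
  series=[
    {"linear":[0.0005,0.0001,0],"twist":0,"jaw":100},
    {"linear":[0,0,0],"twist":0,"jaw":100},
  ],
)

```text
t: 9.35
ee_pos: [0.475, 0.0432, -0.0001]
eef_rot: [3.129, 0.279, -0.006]
wrist_force: [-10.3, -1.9, 9.1]
finger_gap: 0.085
gripper_force: 4.9
```

Request:
send_rows(
  series=[
    {"linear":[0.0005,0.0001,0],"twist":0,"jaw":100},
    {"linear":[0,0,0],"twist":0,"jaw":100},
  ],
)

```text
t: 9.6
ee_pos: [0.475, 0.0432, -0.0002]
eef_rot: [3.129, 0.279, -0.007]
wrist_force: [-12.2, -2.4, 10.4]
finger_gap: 0.0855
gripper_force: 6.2
```

Request:
send_rows(
  series=[
    {"linear":[-0.001,-0.0002,0],"twist":0,"jaw":100},
    {"linear":[-0.001,-0.0002,0],"twist":0,"jaw":100},
    {"linear":[-0.002,-0.0004,0],"twist":0,"jaw":100},
    {"linear":[-0.01,-0.0018,0],"twist":0,"jaw":100},
    {"linear":[-0.02,-0.0035,0],"twist":0,"jaw":100},
    {"linear":[-0.03,-0.0053,0.01],"twist":0,"jaw":100},
    {"linear":[0,0,0.05],"twist":0,"jaw":100},
    {"linear":[0,0,0.06],"twist":0,"jaw":50},
    {"linear":[0,0,0.06],"twist":0,"jaw":0},
    {"linear":[0,-0.05,0.06],"twist":0,"jaw":0},
    {"linear":[0,-0.06,0],"twist":0,"jaw":0},
    {"linear":[0,-0.06,0],"twist":0,"jaw":0},
  ],
)

```text
t: 11.1
ee_pos: [0.4131, -0.1294, 0.2295]
eef_rot: [3.128, 0.28, 0.005]
wrist_force: [1.7, 0.4, -0.3]
finger_gap: -0.0004
gripper_force: 0.0
```

Request:
send_rows(
  series=[
    {"linear":[0,-0.06,0],"twist":0,"jaw":0},
    {"linear":[0,-0.06,0],"twist":0,"jaw":0},
    {"linear":[0,0,0],"twist":0,"jaw":0},
  ],
)

```text
t: 11.48
ee_pos: [0.4118, -0.2513, 0.2279]
eef_rot: [3.129, 0.27, -0.001]
wrist_force: [0.8, 0.7, -0.0]
finger_gap: 0.0002
gripper_force: 0.0
```

```bash
python3 - <<'E'
from h import *
for n in("scene","top"): grab(n,n+"4")
p=cv2.imread("pics/top4.png")
w=np.zeros((400,640),np.uint8);w[160:258,245:332]=255
nb,bd=masks(p);print(rect("top",nb&w,.021),rect("top",bd&w,.008))
a=p[155:255,240:340];b=cv2.imread("pics/scene4.png")[145:220,265:365]
cv2.imwrite("pics/v4.png",np.hstack([cv2.resize(a,(400,400),interpolation=cv2.INTER_CUBIC),cv2.resize(cv2.copyMakeBorder(b,0,25,0,0,0),(400,400),interpolation=cv2.INTER_CUBIC)]))
E
```

```text
((530.4439697265625, 59.72870635986328), (110.17317199707031, 150.08511352539062), 9.787492752075195) ((515.874755859375, 51.46864318847656), (249.49093627929688, 219.62286376953125), 10.217315673828125)
```

View pics/v4.png

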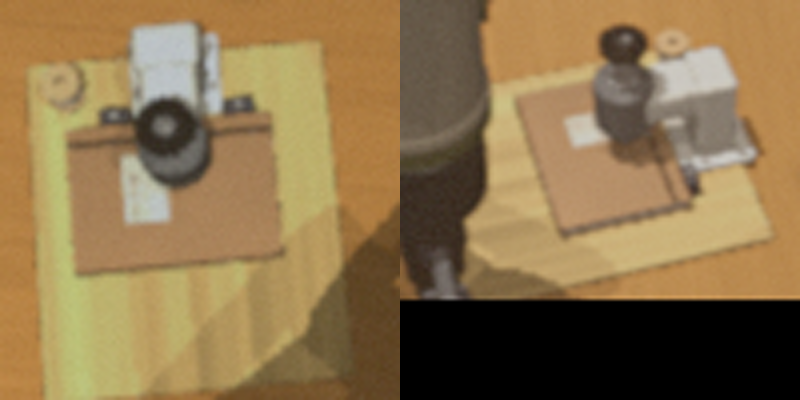

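The notebook sits square against both stops: they are at (117,115) and (240,103) in the left panel, and the fit is within 0.4°. The spool at (62,85) hasn't moved. Now I'll find the cap centre.

```bash
python3 - <<'E'
from h import *
for n,(x0,x1,y0,y1) in dict(top=(268,300,170,202),scene=(308,336,148,170)).items():
    p=cv2.GaussianBlur(cv2.imread(f"pics/{n}4.png"),(3,3),0)[y0:y1,x0:x1]
    m=cv2.inRange(p,(0,0,0),(68,68,68))
    cs,_=cv2.findContours(m,0,1);c=max(cs,key=cv2.contourArea)
    e=cv2.minEnclosingCircle(c);f=cv2.fitEllipse(cv2.convexHull(c));print(n,e,f)
    ctr=np.array(f[0])+[x0,y0]
    print(ray(n,ctr,.142)*1000,ray(n,ctr,.136)*1000)
    print(proj(n,[[.5502,.0577,.142],[.5525,.0595,.142]]))
E
```

```text
top ((13.0, 16.200000762939453), 7.102212905883789) ((12.890945434570312, 16.631540298461914), (12.52467155456543, 14.186412811279297), 77.32286071777344)
[[551.45643576  60.45106822 142.        ]] [[552.90280515  61.19781201 136.        ]]
[[281.90657769 187.19064727]
 [281.30142441 186.26816989]]Traceback (most recent call last):
  File "<stdin>", line 6, in <module>
cv2.error: OpenCV(4.12.0) /io/opencv/modules/imgproc/src/shapedescr.cpp:361: error: (-201:Incorrect size of input array) There should be at least 5 points to fit the ellipse in function 'fitEllipseNoDirect'
```

Request:
send_rows(
  series=[
    {"linear":[0.02,0.04,0],"twist":0,"jaw":0},
    {"linear":[0.025,0.055,0],"twist":0,"jaw":0},
    {"linear":[0.025,0.055,0],"twist":0,"jaw":0},
    {"linear":[0.025,0.055,0],"twist":0,"jaw":0},
    {"linear":[0.025,0.055,0],"twist":0,"jaw":0},
    {"linear":[0.015,0.035,0],"twist":0,"jaw":0},
    {"linear":[0.004,0.015,0],"twist":0,"jaw":0},
    {"linear":[0,0,-0.03],"twist":0,"jaw":0},
    {"linear":[0,0,0],"twist":0,"jaw":0},
    {"linear":[0,0,0],"twist":0,"jaw":0},
  ],
)

```text
t: 12.82
ee_pos: [0.5518, 0.0619, 0.1991]
eef_rot: [3.129, 0.278, 0.0]
wrist_force: [-0.3, -1.2, 0.8]
finger_gap: -0.0001
gripper_force: 0.0
```

Request:
send_rows(
  series=[
    {"linear":[0,-0.002,-0.02],"twist":0,"jaw":0},
    {"linear":[0,0,-0.016],"twist":0,"jaw":0},
    {"linear":[0,0,-0.008],"twist":0,"jaw":0},
    {"linear":[0,0,-0.004],"twist":0,"jaw":0},
    {"linear":[0,0,0],"twist":0,"jaw":0},
    {"linear":[0,0,0],"twist":0,"jaw":0},
  ],
)

```text
t: 13.58
ee_pos: [0.5525, 0.0602, 0.1509]
eef_rot: [3.129, 0.278, 0.002]
wrist_force: [-0.0, -0.6, 0.3]
finger_gap: -0.0002
gripper_force: 0.0
```

```bash
python3 - <<'E'
from h import *
grab("scene","scene5")
b=cv2.imread("pics/scene5.png")[125:225,265:365]
cv2.imwrite("pics/v5.png",cv2.resize(b,(500,500),interpolation=cv2.INTER_CUBIC))
E
```

```text
(no output)
```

View pics/v5.png

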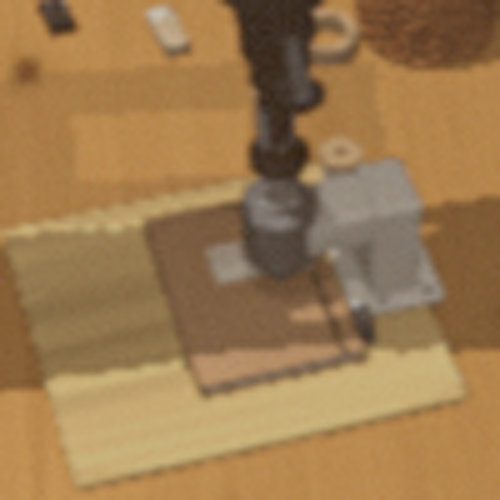

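The fingertips are directly above the cap at (278,152), and the notebook is still seated. I'll press gently.

Request:
send_rows(
  series=[
    {"linear":[0,0,-0.004],"twist":0,"jaw":0},
    {"linear":[0,0,-0.003],"twist":0,"jaw":0},
    {"linear":[0,0,-0.002],"twist":0,"jaw":0},
    {"linear":[0,0,-0.002],"twist":0,"jaw":0},
    {"linear":[0,0,-0.002],"twist":0,"jaw":0},
    {"linear":[0,0,0],"twist":0,"jaw":0},
  ],
)

```text
t: 14.38
ee_pos: [0.5519, 0.0601, 0.1372]
eef_rot: [-3.129, -0.278, 0.0]
wrist_force: [-2.9, -0.0, 4.7]
finger_gap: -0.0003
gripper_force: 1.8
```

Request:
send_rows(
  series=[
    {"linear":[0,0,-0.002],"twist":0,"jaw":0},
    {"linear":[0,0,-0.002],"twist":0,"jaw":0},
    {"linear":[0,0,-0.001],"twist":0,"jaw":0},
    {"linear":[0,0,0],"twist":0,"jaw":0},
  ],
)

```text
t: 14.88
ee_pos: [0.5522, 0.0601, 0.1323]
eef_rot: [-3.129, -0.278, -0.0]
wrist_force: [-1.8, -0.3, 5.2]
finger_gap: 0.0002
gripper_force: 2.4
```

Request:
send_rows(
  series=[
    {"linear":[0,0,-0.001],"twist":0,"jaw":0},
    {"linear":[0,0,-0.001],"twist":0,"jaw":0},
    {"linear":[0,0,0],"twist":0,"jaw":0},
  ],
)

```text
t: 15.25
ee_pos: [0.5522, 0.0601, 0.1304]
eef_rot: [-3.129, -0.278, -0.0]
wrist_force: [-2.5, -0.7, 5.5]
finger_gap: 0.0
gripper_force: 2.6
```

Request:
send_rows(
  series=[
    {"linear":[0,0,-0.001],"twist":0,"jaw":0},
    {"linear":[0,0,-0.001],"twist":0,"jaw":0},
    {"linear":[0,0,0],"twist":0,"jaw":0},
  ],
)

```text
t: 15.62
ee_pos: [0.5522, 0.0601, 0.1285]
eef_rot: [3.129, 0.278, 0.0]
wrist_force: [-2.5, -0.4, 5.0]
finger_gap: 0.0003
gripper_force: 2.9
```

Request:
send_rows(
  series=[
    {"linear":[0,0,-0.001],"twist":0,"jaw":0},
    {"linear":[0,0,0],"twist":0,"jaw":0},
  ],
)

```text
t: 15.88
ee_pos: [0.5522, 0.0601, 0.1275]
eef_rot: [3.129, 0.278, 0.0]
wrist_force: [-4.1, 0.3, 5.6]
finger_gap: 0.0002
gripper_force: 3.0
```

Request:
send_rows(
  series=[
    {"linear":[0,0,-0.001],"twist":0,"jaw":0},
    {"linear":[0,0,0],"twist":0,"jaw":0},
  ],
)

```text
t: 16.12
ee_pos: [0.5522, 0.0601, 0.1265]
eef_rot: [3.129, 0.278, 0.0]
wrist_force: [-2.4, 0.2, 6.3]
finger_gap: -0.0001
gripper_force: 3.1
```

Request:
send_rows(
  series=[
    {"linear":[0,0,-0.001],"twist":0,"jaw":0},
    {"linear":[0,0,0],"twist":0,"jaw":0},
  ],
)

```text
t: 16.38
ee_pos: [0.5522, 0.0601, 0.1256]
eef_rot: [-3.129, -0.278, -0.0]
wrist_force: [-3.2, 0.0, 6.6]
finger_gap: 0.0001
gripper_force: 3.2
```

Request:
send_rows(
  series=[
    {"linear":[0,0,-0.001],"twist":0,"jaw":0},
    {"linear":[0,0,0],"twist":0,"jaw":0},
  ],
)

```text
t: 16.62
ee_pos: [0.5522, 0.0601, 0.1246]
eef_rot: [-3.129, -0.278, -0.0]
wrist_force: [-3.9, 0.4, 7.1]
finger_gap: -0.0001
gripper_force: 3.3
```

Request:
send_rows(
  series=[
    {"linear":[0,0,-0.001],"twist":0,"jaw":0},
    {"linear":[0,0,0],"twist":0,"jaw":0},
  ],
)

```text
t: 16.88
ee_pos: [0.5522, 0.0601, 0.1236]
eef_rot: [3.129, 0.278, 0.0]
wrist_force: [-4.5, 0.2, 7.3]
finger_gap: 0.0004
gripper_force: 3.5
```

Request:
send_rows(
  series=[
    {"linear":[0,0,-0.001],"twist":0,"jaw":0},
    {"linear":[0,0,0],"twist":0,"jaw":0},
  ],
)

```text
t: 17.12
ee_pos: [0.5522, 0.0601, 0.1227]
eef_rot: [3.129, 0.278, 0.001]
wrist_force: [-3.0, -0.5, 7.2]
finger_gap: 0.0001
gripper_force: 3.6
```

Request:
send_rows(
  series=[
    {"linear":[0,0,-0.001],"twist":0,"jaw":0},
    {"linear":[0,0,0],"twist":0,"jaw":0},
  ],
)

```text
t: 17.38
ee_pos: [0.5522, 0.0601, 0.1217]
eef_rot: [3.129, 0.278, 0.0]
wrist_force: [-4.5, 0.2, 7.3]
finger_gap: -0.0
gripper_force: 3.7
```

Request:
send_rows(
  series=[
    {"linear":[0,0,-0.001],"twist":0,"jaw":0},
    {"linear":[0,0,0],"twist":0,"jaw":0},
  ],
)

```text
t: 17.62
ee_pos: [0.5522, 0.0601, 0.1213]
eef_rot: [3.129, 0.279, 0.001]
wrist_force: [-6.5, -0.3, 11.2]
finger_gap: -0.0003
gripper_force: 5.7
```

It bottomed at about 20.5 mm. I'll push slightly further and hold.

Request:
send_rows(
  series=[
    {"linear":[0,0,-0.0005],"twist":0,"jaw":0},
    {"linear":[0,0,0],"twist":0,"jaw":0},
  ],
)

```text
t: 17.88
ee_pos: [0.5522, 0.0601, 0.1212]
eef_rot: [3.129, 0.279, 0.001]
wrist_force: [-8.5, 0.2, 16.4]
finger_gap: 0.0001
gripper_force: 7.5
```

Request:
send_rows(
  series=[
    {"linear":[0,0,0],"twist":0,"jaw":0},
    {"linear":[0,0,0],"twist":0,"jaw":0},
    {"linear":[0,0,0],"twist":0,"jaw":0},
    {"linear":[0,0,0],"twist":0,"jaw":0},
    {"linear":[0,0,0],"twist":0,"jaw":0},
    {"linear":[0,0,0],"twist":0,"jaw":0},
    {"linear":[0,0,0],"twist":0,"jaw":0},
    {"linear":[0,0,0],"twist":0,"jaw":0},
  ],
)

```text
t: 18.88
ee_pos: [0.5523, 0.0601, 0.1212]
eef_rot: [3.129, 0.279, 0.001]
wrist_force: [-8.5, -0.6, 15.5]
finger_gap: -0.0002
gripper_force: 7.5
```

Request:
send_rows(
  series=[
    {"linear":[0,0,0.002],"twist":0,"jaw":0},
    {"linear":[0,0,0.003],"twist":0,"jaw":0},
    {"linear":[0,0,0.004],"twist":0,"jaw":0},
    {"linear":[0,0,0.004],"twist":0,"jaw":0},
    {"linear":[0,0,0.004],"twist":0,"jaw":0},
    {"linear":[0,0,0.004],"twist":0,"jaw":0},
    {"linear":[0,0,0.006],"twist":0,"jaw":0},
    {"linear":[0,0,0.02],"twist":0,"jaw":0},
    {"linear":[0,0,0.04],"twist":0,"jaw":0},
    {"linear":[-0.01,-0.04,0.02],"twist":0,"jaw":0},
    {"linear":[-0.03,-0.05,0],"twist":0,"jaw":0},
    {"linear":[-0.03,-0.05,0],"twist":0,"jaw":0},
  ],
)

```text
t: 20.38
ee_pos: [0.4817, -0.0812, 0.2286]
eef_rot: [3.128, 0.28, 0.003]
wrist_force: [-0.4, -1.0, 0.1]
finger_gap: -0.0003
gripper_force: 0.0
```

Request:
send_rows(
  series=[
    {"linear":[-0.03,-0.05,0],"twist":0,"jaw":0},
    {"linear":[-0.03,-0.05,0],"twist":0,"jaw":0},
    {"linear":[0,-0.05,0],"twist":0,"jaw":0},
    {"linear":[0,0,0],"twist":0,"jaw":0},
    {"linear":[0,0,0],"twist":0,"jaw":0},
  ],
)

```text
t: 21.0
ee_pos: [0.4222, -0.2299, 0.2276]
eef_rot: [-3.129, -0.277, -0.001]
wrist_force: [-0.1, -0.0, -1.1]
finger_gap: -0.0001
gripper_force: 0.0
```

```bash
python3 - <<'E'
from h import *
for n in("scene","top"): grab(n,n+"6")
p=cv2.imread("pics/top6.png")
w=np.zeros((400,640),np.uint8);w[160:258,245:332]=255
nb,bd=masks(p);print(rect("top",nb&w,.021),rect("top",bd&w,.008))
a=p[155:255,240:340];b=cv2.imread("pics/scene6.png")[145:220,265:365]
cv2.imwrite("pics/v6.png",np.hstack([cv2.resize(a,(400,400),interpolation=cv2.INTER_CUBIC),cv2.resize(cv2.copyMakeBorder(b,0,25,0,0,0),(400,400),interpolation=cv2.INTER_CUBIC)]))
E
```

```text
((529.885986328125, 59.42817306518555), (111.37499237060547, 150.16575622558594), 9.787492752075195) ((515.6405029296875, 51.54273223876953), (250.474365234375, 218.6158905029297), 9.67440414428711)
```

View pics/v6.png

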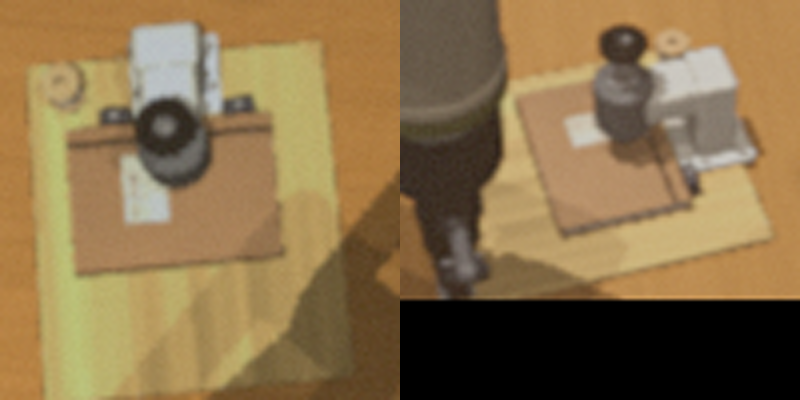

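The notebook is unchanged against the stops, the cap is back up at (165,126) in the left panel and (622,46) in the right, and the spool is in place. I'm handing the job in.

```bash
python3 -c "
from rig import *
print(close_job())"
```

```text
the job is handed in; nothing more can be done
None
```

I seated the notebook square against both back stops, held the plunger on its inner stop for about 1.2 s at roughly 18 N, let it come all the way up, and handed the job in at about 21 s; `close_job()` returned no verdict.

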